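# Close the light cover over the water sample

## Robot

A 6-joint arm with a two-finger parallel gripper is mounted at the origin on the work surface. World frame = base frame: x ahead of the robot, y to its left, z up, the work surface at z = 0. Lengths are in m, angles in rad, forces in N, time in s.
With the tool pointing down it reaches from about 0.3 to 0.875 m from the base axis. Payload 6.4 kg.
Tool frame: the origin (TCP) lies at the very end of the fingers, on their centre line; the grasp point (between the pads) lies 19 mm behind it; z points along the fingers, y is the line along which they close (so a half turn about z gives the same grasp; the last joint's range is limited). The gripper opens to 85 mm and grips with 20 to 120 N. Pads are 22 mm wide; open, the fingers measure 114 mm over their backs; the gripper's body (76 mm by 85 mm) begins 54 mm behind the grasp point. The pads swing forward as they close: fully open they stand 13 mm farther back than shut.
Start: joints at [-1.34, 0.181, 1.607, -0, 1.354, -0.206], TCP at [0.243, -0.521, 0.231] pointing down, gripper open.
Joint ranges: [-2.99, 2.99], [-0.89, 2.07], [0.3, 2.58], [-1.14, 4.28], [0, 2.63], [-3.12, 3.12]. Speed limits (rad/s): [2.57, 2.57, 3.01, 3.14, 3.14, 3.14].

## Interface

Orientations are given as a unit quaternion [w, x, y, z].
In Python, from bench import ctrl, camera, calibration, order, outline_of gives the robot as it stands.
- The arm moves only by the tool move_arm, never from a script. Its argument "series" is a list that holds one entry, the list of rows, each a list of 5 numbers: the opening, from 0 (shut) to 1 (fully open), then the shift along the tool's x, y, z in mm, then the turn about the tool's z in rad. A call has exactly 10 rows; each row is the pose to reach, as a shift and turn from the pose commanded when the call began, along the tool's axes at that moment; what a row does not reach only later rows make up. A row lasts 1/12 s, in which the tool goes at most 41.7 mm and 7.16 degrees, less where a joint would pass 70% of its speed; a pose out of reach is approached as far as the arm can. A call with a gripper value outside its range is refused whole. The fingers move at their own pace and stop on an object; the grip force is fixed at half the most. Time passes only in rows, so rows that repeat a pose let the fingers close, or fill a call up. It gives the time, the measured TCP pose, the force, the opening and the grip force at its end, in the units of the state.
- ctrl.get_obs(): the state, without advancing time (a new reading comes with each control period).
- camera(name): name is "side" or "top"; returns (picture, depth): 480x640x3 uint8, blue, green, red; 480x640 float32, m along the optical axis (not along the pixel's ray), 0 where there is no reading.
- calibration(name): a dict with "intrinsics" (3x3 intrinsics, pixels), "rvec" (rotation vector, rad) and "tvec" (3), from world to camera coordinates, as OpenCV has them. Camera axes: x right, y down, z forward; pixel columns grow to the right and rows downward; lengths in m; the calibration is good to about 2 mm. A picture is of the moment at which its call begins. calibration takes no time and is no camera call.
- order.hand_in(): hands the job in; it is judged then, once.
Trained networks look in the newest picture that a camera, given by its name, has taken for a name from the list of things; names that differ only in an ending like _2 or _b are one class to them, and where a whole thing is asked for, a point or a joint stands for the part that bears it (a point fixed in the world has none). Each returns a list of dicts, best first, with "conf" (0 to 1); they miss things now and then, are a little off and sometimes report something else, mostly with a low value. They report only what shows in the picture. A call takes as long as a camera call. They do not tell look-alikes from the thing itself.
- outline_of(target, camera): "region" (480x640 bool, what is visible of it) and "bbox" ([centre column, centre row, width, height] in pixels, round what is visible of it).
The state is a dict: "time_s": time; "q": joint angles; "dq": joint speeds; "joint_efforts": joint torques, N m; "eef_pos": TCP position; "eef_rot": TCP orientation; "wrist_force": force on the tool from outside, world axes, zero at the start; "torque": the same for the moment, N m; "opening": opening from 0.0 (shut) to 1.0 (fully open); "grasp_force": force on a finger pad.
Only numpy, scipy, OpenCV 4.12 (cv2) and the standard library are available. Lean on these libraries where they do the work, as an engineer would, in place of code of your own. Each camera call takes 0.05 s, during which the arm holds its last target. There are 200 camera calls.

## Task

Two identical water-test meters stand on the bench with their light covers open, and a sample vial stands in the well of one of them. Close the cover of the meter that holds the vial: lead it down gently by its tab until it lies fully shut, without letting it drop, and let go. Leave the other meter's cover open and the vial in its well.

Things in the scene. Friction and masses are not known exactly. Their poses are not given: they have to be found in the camera images.
- meter: the meter that holds the vial: white and black box 200 (x) x 140 (y) x 70 mm high, fixed. Origin: centre of its underside, z up; screen and keys at its -x end, round well in its black half at x 45, y 0. Hinge line of the cover: parallel to x at y +60, z 70 mm. Shut, the hollow cover spans x -5..95, y -60..60, z 72..104 mm. Stands left or right on the bench, yaw within 25 degrees
- tab (a point): grip point on the grey tab of that meter's cover: tab 14 mm wide (along the hinge), 10 mm thick, sticking out 50 mm from the cover's free edge; the point is 35 mm beyond the edge, 15 mm short of the tip. Shut, it lies at x 45, y -95, z 85 mm in the meter's frame, clear of the meter's side. Pinch it across the 14 mm, tool down: it pivots between the fingers as the cover swings
- cover (a joint): angle (rad) of that grey cover: 0 = shut on its stop, 1.6 = upright with the tab on top, 1.9 = fully open, leaning back to the meter's +y; starts at 1.3 to 1.8. Opening turns it about the meter's -x axis. About 0.2 kg; a stiff hinge holds it above about 1 rad; lower down it drops shut if let go (let go at most a few mm above the stop)
- vial: glass sample vial with a white cap, 24 mm in diameter, 64 mm high, standing in that meter's well with its cap 19 mm above the black deck; the hollow cover clears it. Origin: centre of its underside, z up. Other such vials, in a rack at the far edge, do not matter
- spare_cover: the open cover of the other, empty meter, to be left open; same shape. Origin: on its hinge line, midway along it, 70 mm above the bench (x 45, y 60 mm in its meter's frame); x along the hinge; cover reaches 120 mm, its tab 170 mm along its own -y. Its z points up when shut and tilts by the opening angle (1.3 to 1.8 rad at the start)
Mind the look-alikes: they are no part of the job. Of the things like the vial, leave any that is green; of the rest the larger one is meant.

How it is judged:
By the outcome, as a careful person would: the job done as asked, in the order asked, and still so for the second after the job is handed in, with the robot touching nothing.
It also fails if it takes over 32 s, if anything falls off the work surface, if the arm or the gripper's body presses on something with over 40 N, if the wrist force passes 120 N, or if a joint passes its speed limit or range.

## Working session

There is one attempt and no reset: what is moved stays moved. The work goes in short steps, Python scripts to look and compute and a tool call to move; the robot and the scene stay as the last step left them, time stands still between calls to the robot, and variables do not carry over. Pictures are saved under pics/ and viewed, at most 10 in all, crops included, and the job is handed in when it is done.

Besides the shell and the picture viewer there is one more tool, called after "Request:" by a JSON object that holds its "op" and its "data". move_arm: Moves the arm, as the interface text tells. Its arguments: {"type":"object","properties":{"series":{"type":"array","items":{"type":"array","items":{"type":"array","items":{"type":"number"}}}}},"required":["series"]}

```bash
mkdir -p pics; cat > h.py <<'E'
import numpy as np, cv2
from bench import ctrl, camera, calibration, order, outline_of
def cal(n):
    c=calibration(n); R=cv2.Rodrigues(np.array(c["rvec"],float))[0]
    return np.array(c["intrinsics"]),R,np.array(c["tvec"],float).ravel()
def cloud(n,d):
    K,R,t=cal(n); v,u=np.mgrid[:480,:640]
    p=np.stack([(u-K[0,2])/K[0,0]*d,(v-K[1,2])/K[1,1]*d,d],-1)
    return (p-t)@R   # world
def proj(n,P):
    K,R,t=cal(n); p=np.atleast_2d(P)@R.T+t; q=p@K.T; return q[:,:2]/q[:,2:]
E
python3 - <<'E'
from h import *
for n in("side","top"):
    im,d=camera(n); cv2.imwrite(f"pics/{n}0.png",im); np.save(n+"d.npy",d); P=cloud(n,d)
    for t in("meter","tab","cover","vial","spare_cover"):
        for r in outline_of(t,n):
            m=r["region"]&(d>0); q=P[m]
            print(n,t,round(r["conf"],2),np.round(r["bbox"]),m.sum(),np.round(np.median(q,0),3) if len(q) else"", np.round(np.percentile(q,[2,98],axis=0),3).tolist() if len(q) else "")
o=ctrl.get_obs();print(o["time_s"],o["eef_pos"],o["eef_rot"],o["opening"])
E
```

```text
side meter 0.88 [278. 367. 155. 182.] 18319 [ 0.494 -0.239  0.069] [[0.373, -0.329, 0.011], [0.577, -0.16, 0.191]]
side meter 0.5 [311. 384.  20.  24.] 288 [ 0.516 -0.259  0.087] [[0.505, -0.265, 0.063], [0.526, -0.245, 0.089]]
side tab 0.83 [319. 316.  78.  83.] 4426 [ 0.534 -0.179  0.128] [[0.485, -0.209, 0.074], [0.582, -0.158, 0.233]]
side cover 0.73 [319. 316.  80.  85.] 4446 [ 0.534 -0.179  0.127] [[0.485, -0.209, 0.073], [0.582, -0.157, 0.232]]
side vial 0.69 [387. 401.  16.  22.] 247 [ 0.628 -0.261  0.039] [[0.621, -0.265, 0.0], [0.636, -0.249, 0.05]]
side vial 0.56 [413. 376.  19.  33.] 464 [ 0.671 -0.225  0.048] [[0.662, -0.23, -0.0], [0.684, -0.209, 0.064]]
side spare_cover 0.61 [326. 134.  52.  68.] 2567 [0.558 0.294 0.131] [[0.509, 0.253, 0.068], [0.61, 0.324, 0.228]]
top meter 0.6 [428. 274.  93. 110.] 7197 [ 0.476 -0.229  0.071] [[0.375, -0.317, 0.049], [0.574, -0.155, 0.193]]
top tab 0.78 [410. 244.  41.  60.] 1726 [ 0.533 -0.175  0.189] [[0.486, -0.205, 0.074], [0.582, -0.154, 0.239]]
top cover 0.9 [407. 244.  43.  58.] 1762 [ 0.533 -0.175  0.189] [[0.486, -0.207, 0.067], [0.582, -0.154, 0.239]]
top vial 0.71 [433. 256.  18.  10.] 163 [ 0.514 -0.249  0.088] [[0.501, -0.264, 0.058], [0.524, -0.238, 0.092]]
top vial 0.58 [414. 180.  20.  15.] 175 [ 0.669 -0.213  0.062] [[0.661, -0.228, 0.003], [0.683, -0.206, 0.068]]
top vial 0.49 [430. 205.  12.   9.] 72 [ 0.626 -0.25   0.047] [[0.62, -0.259, 0.007], [0.633, -0.246, 0.051]]
top spare_cover 0.63 [165. 231.  40.  61.] 1372 [0.556 0.28  0.19 ] [[0.507, 0.254, 0.074], [0.6, 0.305, 0.239]]
0.6 [ 0.24325148 -0.52101391  0.23129617] [-1.70109219e-05  9.76249850e-01  2.16647711e-01  8.67931376e-06] 0.9994821563525975
```

View pics/side0.png

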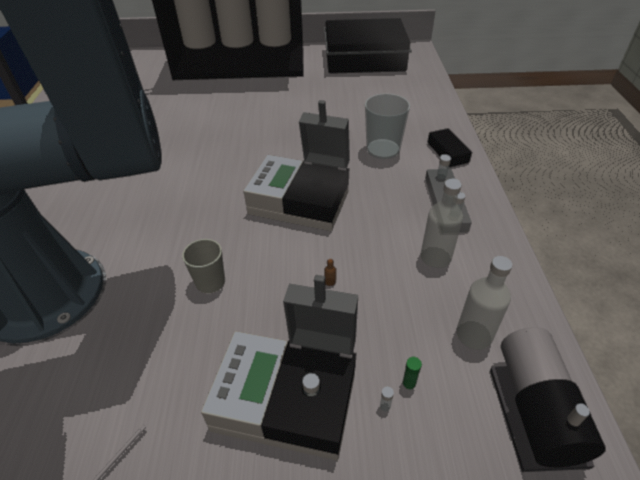

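View pics/top0.png

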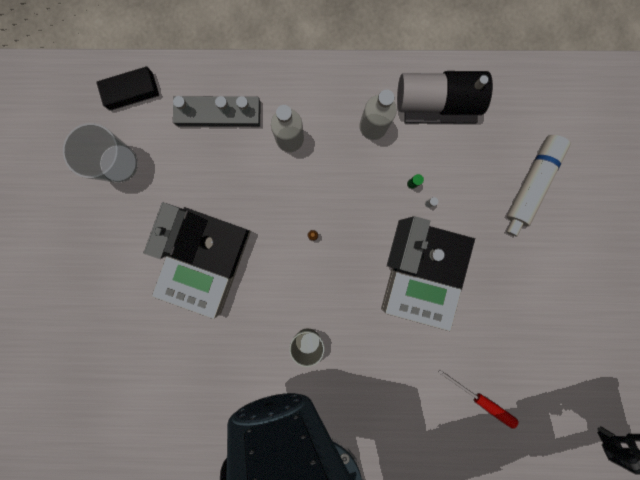

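The vial stands in the right-hand meter: its cap is at (311,384) in the side view and (438,255) in the top view. The left meter's well is empty, at (208,243) in the top view. Next I fit the meter's pose and the tab.

```bash
cat > fit.py <<'E'
from h import *
from scipy.optimize import least_squares
def W(x,p):  # meter frame->world
    c,s=np.cos(x[2]),np.sin(x[2]); p=np.atleast_2d(p)
    return np.c_[x[0]+c*p[:,0]-s*p[:,1], x[1]+s*p[:,0]+c*p[:,1], p[:,2]]
def tabpt(x,a): # opening about -x ; shut vec from hinge (y60,z70): (-155, +15)
    c,s=np.cos(a),np.sin(a); y,z=-.155,.015
    return W(x,[[.045,.06+c*y+s*z,.07-s*y+c*z]])[0]
E
python3 - <<'E'
from fit import *
for n in("top","side"):
    d=np.load(n+"d.npy"); P=cloud(n,d)
    m=(abs(P[...,2]-.07)<.006)&(P[...,0]>.33)&(P[...,0]<.62)&(P[...,1]>-.36)&(P[...,1]<-.12)&(d>0)
    k,l,st,_=cv2.connectedComponentsWithStats(m.astype(np.uint8)); m=l==1+np.argmax(st[1:,4])
    q=P[m]; r=cv2.minAreaRect((q[:,:2]*1000).astype(np.float32)); print(n,r,np.median(q[:,2]))
    print(np.round(cv2.boxPoints(r)))
    h=P[(P[...,2]>.11)&(P[...,0]>.4)&(P[...,0]<.62)&(P[...,1]>-.3)&(P[...,1]<-.1)&(d>0)]
    print("tab/cover pts",len(h)); t=h[h[:,2]>.20]; print("top z>.2",len(t),np.round([t.mean(0),t.min(0),t.max(0)],3).tolist())
    for lo in np.arange(.11,.25,.02):
        s=h[(h[:,2]>lo)&(h[:,2]<lo+.02)]
        if len(s): print(round(lo,2),len(s),np.round(s.mean(0),3),np.round(np.ptp(s,0),3))
E
```

```text
top ((470.76226806640625, -241.7615966796875), (141.2773895263672, 200.2449188232422), 75.1591567993164) 0.06992026948817788
[[ 356. -284.]
 [ 549. -336.]
 [ 586. -199.]
 [ 392. -148.]]
tab/cover pts 1519
top z>.2 102 [[0.531, -0.186, 0.228], [0.524, -0.193, 0.2], [0.539, -0.181, 0.242]]
0.11 117 [ 0.536 -0.164  0.12 ] [0.104 0.03  0.02 ]
0.13 123 [ 0.536 -0.166  0.14 ] [0.102 0.025 0.02 ]
0.15 131 [ 0.536 -0.166  0.16 ] [0.103 0.027 0.019]
0.17 461 [ 0.534 -0.18   0.186] [0.103 0.055 0.02 ]
0.19 601 [ 0.533 -0.181  0.192] [0.101 0.054 0.019]
0.21 26 [ 0.531 -0.183  0.22 ] [0.014 0.008 0.019]
0.23 60 [ 0.531 -0.187  0.238] [0.014 0.012 0.012]
side ((474.7322998046875, -232.44500732421875), (161.6568145751953, 200.2686309814453), 75.41305541992188) 0.06913088099323629
[[ 357. -285.]
 [ 551. -336.]
 [ 592. -179.]
 [ 398. -129.]]
tab/cover pts 2652
top z>.2 247 [[0.533, -0.192, 0.224], [0.525, -0.195, 0.2], [0.54, -0.184, 0.241]]
0.11 512 [ 0.532 -0.171  0.12 ] [0.104 0.054 0.02 ]
0.13 369 [ 0.533 -0.174  0.138] [0.104 0.052 0.02 ]
0.15 101 [ 0.528 -0.191  0.16 ] [0.104 0.046 0.02 ]
0.17 971 [ 0.533 -0.188  0.188] [0.103 0.054 0.02 ]
0.19 498 [ 0.538 -0.184  0.192] [0.101 0.053 0.02 ]
0.21 100 [ 0.533 -0.192  0.22 ] [0.015 0.009 0.02 ]
0.23 101 [ 0.533 -0.191  0.237] [0.013 0.011 0.01 ]
```

Request:
{"op": "move_arm", "data": {"series": [[[1,10,-5,-25,0],[1,45,-20,-50,-0.1],[1,80,-36,-50,-0.2],[1,115,-52,-50,-0.3],[1,150,-67,-50,-0.42],[1,185,-83,-50,-0.54],[1,220,-98,-50,-0.66],[1,255,-114,-50,-0.78],[1,290,-130,-50,-0.875],[1,325,-145,-50,-0.875]]]}}

```text
time_s: 1.43
eef_pos: [0.4774, -0.2504, 0.2816]
eef_rot: [0.0, 0.791, 0.612, 0.0]
wrist_force: [0.6, -0.7, 0.3]
opening: 1.002
grasp_force: 0.0
```

```bash
python3 - <<'E'
from fit import *
from scipy.spatial.transform import Rotation as R
o=ctrl.get_obs(); q=np.array(o["eef_rot"]); T=R.from_quat(q[[1,2,3,0]]).as_matrix()
print(o["time_s"],o["eef_pos"],np.round(T,3).tolist(),o["wrist_force"])
x=[.471,-.242,-.26]; p=tabpt(x,1.53); print(p,1000*T.T@(p-[0,0,.019]-o["eef_pos"]))
im,d=camera("side");P=cloud("side",d)
h=P[(P[...,2]>.205)&(P[...,2]<.245)&(abs(P[...,0]-.532)<.03)&(abs(P[...,1]+.187)<.03)&(d>0)]
print(len(h),h.mean(0) if len(h) else "")
E
```

```text
1.4333 [ 0.4773796  -0.25041832  0.28159909] [[0.251, 0.968, 0.0], [0.968, -0.251, -0.0], [-0.0, 0.001, -1.0]] [ 0.56879073 -0.71759907  0.31764529]
[ 0.5321402  -0.18721064  0.22548281] [74.95308339 37.09176039 75.11741101]
69 [ 0.53681778 -0.19263442  0.22006186]
```

Request:
{"op": "move_arm", "data": {"series": [[[1,25,12,0,0],[1,50,25,0,0],[1,75,37,0,0],[1,75,37,0,0],[1,75,37,20,0],[1,75,37,40,0],[1,75,37,60,0],[1,75,37,75,0],[1,75,37,75,0],[1,75,37,75,0]]]}}

```text
time_s: 2.32
eef_pos: [0.5307, -0.1893, 0.2058]
eef_rot: [-0.001, 0.793, 0.61, -0.0]
wrist_force: [0.3, -1.0, 0.2]
opening: 1.002
grasp_force: 0.0
```

```bash
python3 - <<'E'
from fit import *
o=ctrl.get_obs(); print(o["eef_pos"],o["wrist_force"])
for n in("side","top"):
    im,d=camera(n); np.save(n+"1.npy",d)
    x,y=np.mean(proj(n,[[.532,-.187,.22]]),0).astype(int)
    c=im[max(y-60,0):y+60,max(x-70,0):x+70]; cv2.imwrite(f"pics/{n}1.png",cv2.resize(c,None,fx=4,fy=4))
a=[cv2.resize(cv2.imread(f"pics/{n}1.png"),(400,343)) for n in("side","top")]
cv2.imwrite("pics/both1.png",np.hstack(a))
E
```

```text
[ 0.53067608 -0.18933054  0.20576152] [ 0.30652147 -1.04946476  0.16420712]
```

View pics/both1.png

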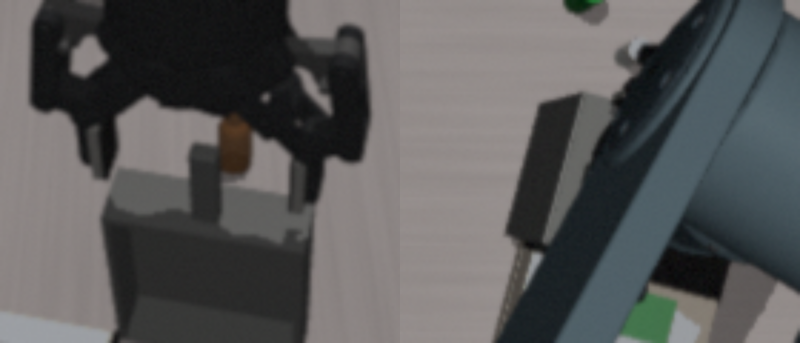

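The tab stands centred between the open fingers: in the side crop it is at (205,180), with fingers at about 100 and 300. I'll close the gripper now.

Request:
{"op": "move_arm", "data": {"series": [[[0,0,0,0,0],[0,0,0,0,0],[0,0,0,0,0],[0,0,0,0,0],[0,0,0,0,0],[0,0,0,0,0],[0,0,0,0,0],[0,0,0,0,0],[0,0,0,0,0],[0,0,0,0,0]]]}}

```text
time_s: 3.25
eef_pos: [0.5318, -0.1892, 0.2066]
eef_rot: [0.0, 0.792, 0.61, 0.0]
wrist_force: [2.5, -0.3, 1.2]
opening: 0.152
grasp_force: 59.3
```

```bash
python3 - <<'E'
from fit import *
from scipy.spatial.transform import Rotation as R
o=ctrl.get_obs(); q=np.array(o["eef_rot"]); T=R.from_quat(q[[1,2,3,0]]).as_matrix()
x=[.471,-.242,-.26]; g=o["eef_pos"]+T[:,2]*.019
g=np.array(o["eef_pos"])-T[:,2]*.019
dx=g-W(x,[[.045,.06,.07]])[0]; c,s=np.cos(x[2]),np.sin(x[2]); y=-s*dx[0]+c*dx[1]; z=dx[2]
r=np.hypot(y,z); a0=np.arctan2(z,-y)-np.arctan2(.015,-(-.155)); 
print("r",r,"a0",a0,o["opening"],o["wrist_force"],T[:,:2].round(3).tolist())
# radial ref
phi0=np.arctan2(z,-y); phe=np.arctan2(.015,.155)
for f in np.linspace(phi0,phe,31):
    w=c*0; dy=-r*np.cos(f)-y; dz=r*np.sin(f)-z
    v=T.T@np.array([-s*dy,c*dy,dz])*1000; print(round(f-phe,3),np.round(v,1))
E
```

```text
r 0.15572813286793108 a0 1.5168898074350472 0.152349198863375 [ 2.46327158 -0.2781219   1.19578372] [[0.256, 0.967], [0.967, -0.256], [-0.0, 0.001]]
1.517 [-0. -0.  0.]
1.466 [-7.9 -0.  -0.1]
1.416 [-15.7  -0.    0.1]
1.365 [-23.6  -0.    0.8]
1.315 [-31.4  -0.    1.8]
1.264 [-39.1  -0.    3.3]
1.214 [-46.8  -0.1   5.1]
1.163 [-54.3  -0.1   7.4]
1.112 [-61.8  -0.1  10. ]
1.062 [-69.1  -0.1  12.9]
1.011 [-76.2  -0.1  16.3]
0.961 [-83.1  -0.1  20. ]
0.91 [-89.9  -0.1  24. ]
0.86 [-96.4  -0.1  28.4]
0.809 [-1.028e+02 -1.000e-01  3.310e+01]
0.758 [-108.8   -0.2   38.1]
0.708 [-114.6   -0.2   43.4]
0.657 [-120.2   -0.2   49. ]
0.607 [-125.4   -0.2   54.9]
0.556 [-130.3   -0.2   61. ]
0.506 [-135.    -0.2   67.4]
0.455 [-139.3   -0.2   74. ]
0.405 [-143.2   -0.2   80.8]
0.354 [-146.8   -0.2   87.8]
0.303 [-150.1   -0.3   95. ]
0.253 [-152.9   -0.3  102.3]
0.202 [-155.4   -0.3  109.8]
0.152 [-157.6   -0.3  117.4]
0.101 [-159.3   -0.3  125. ]
0.051 [-160.7   -0.3  132.8]
0.0 [-161.6   -0.3  140.6]
```

Request:
{"op": "move_arm", "data": {"series": [[[0,-8,0,0,0],[0,-16,0,0,0],[0,-24,0,1,0],[0,-31,0,2,0],[0,-39,0,3,0],[0,-47,0,5,0],[0,-54,0,7,0],[0,-62,0,10,0],[0,-69,0,13,0],[0,-76,0,16,0]]]}}

```text
time_s: 4.08
eef_pos: [0.5123, -0.2631, 0.1903]
eef_rot: [0.0, 0.793, 0.61, 0.001]
wrist_force: [6.8, 2.0, 0.2]
opening: 0.156
grasp_force: 60.9
```

Request:
{"op": "move_arm", "data": {"series": [[[0,-7,0,4,0],[0,-14,0,8,0],[0,-20,0,12,0],[0,-26.5,0,17,0],[0,-32.5,0,22,0],[0,-38.5,0,27,0],[0,-44,0,32.5,0],[0,-49,0,38.5,0],[0,-54,0,44.5,0],[0,-59,0,51,0]]]}}

```text
time_s: 4.92
eef_pos: [0.4972, -0.3208, 0.1393]
eef_rot: [0.001, 0.793, 0.61, 0.0]
wrist_force: [5.8, -0.1, 1.6]
opening: 0.151
grasp_force: 61.4
```

Request:
{"op": "move_arm", "data": {"series": [[[0,-4,0,6.5,0],[0,-8,0,13.5,0],[0,-12,0,20.5,0],[0,-15,0,27.5,0],[0,-18,0,35,0],[0,-20.5,0,42,0],[0,-22.5,0,49,0],[0,-24,0,55,0],[0,-24.5,0,60,0],[0,-25,0,62,0]]]}}

```text
time_s: 5.75
eef_pos: [0.4906, -0.3457, 0.0772]
eef_rot: [0.001, 0.793, 0.61, -0.0]
wrist_force: [4.9, -3.3, 4.4]
opening: 0.148
grasp_force: 63.5
```

```bash
cat > s.py <<'E'
from fit import *
o=ctrl.get_obs(); x=[.471,-.242,-.26]
g=np.array(o["eef_pos"])+[0,0,.019]
dx=g-W(x,[[.045,.06,.07]])[0]; c,s=np.cos(x[2]),np.sin(x[2]); y=-s*dx[0]+c*dx[1]
print("y",y,"z",dx[2],"r",np.hypot(y,dx[2]),"a",np.arctan2(dx[2],-y)-np.arctan2(.015,.155),o["wrist_force"],"target z tcp .066")
E
python3 s.py
```

```text
y -0.1551937469061582 z 0.0261592932311647 r 0.15738299686156298 a 0.0705154646612553 [ 4.89465863 -3.32935786  4.42534307] target z tcp .066
```

Request:
{"op": "move_arm", "data": {"series": [[[0,0,0,1.5,0],[0,0,0,3,0],[0,0,0,4.5,0],[0,0,0,6,0],[0,0,0,7,0],[0,0,0,8,0],[0,0,0,9,0],[0,0,0,9.5,0],[0,0,0,10,0],[0,0,0,10,0]]]}}

```text
time_s: 6.58
eef_pos: [0.4904, -0.3468, 0.068]
eef_rot: [0.002, 0.793, 0.61, -0.001]
wrist_force: [2.5, -6.9, 3.8]
opening: 0.151
grasp_force: 63.6
```

Request:
{"op": "move_arm", "data": {"series": [[[0,0,0,0.5,0],[0,0,0,1,0],[0,0,0,1.5,0],[0,0,0,2,0],[0,0,0,2,0],[0,0,0,2.5,0],[0,0,0,2.5,0],[0,0,0,3,0],[0,0,0,3,0],[0,0,0,3,0]]]}}

```text
time_s: 7.42
eef_pos: [0.4904, -0.347, 0.0651]
eef_rot: [0.002, 0.793, 0.61, -0.001]
wrist_force: [2.3, -7.6, 4.1]
opening: 0.151
grasp_force: 63.5
```

```bash
python3 s.py; python3 - <<'E'
from h import *
im,d=camera("side"); x,y=proj("side",[[.5,-.27,.08]])[0].astype(int)
cv2.imwrite("pics/s2.png",cv2.resize(im[max(y-100,0):y+120,x-110:x+110],None,fx=2.5,fy=2.5))
P=cloud("side",d); 
for r in outline_of("cover","side"):
    q=P[r["region"]&(d>0)]; print(r["conf"],np.round(r["bbox"]),np.percentile(q[:,2],[2,25,50,75,98]))
E
```

```text
y -0.1564485415840612 z 0.01406664521662572 r 0.15707965072354263 a -0.006802615962437503 [ 2.33617945 -7.64266474  4.11867853] target z tcp .066
0.8 [318. 399.  73. 119.] [0.08754977 0.10338245 0.10507397 0.10648986 0.10900465]
```

View pics/s2.png

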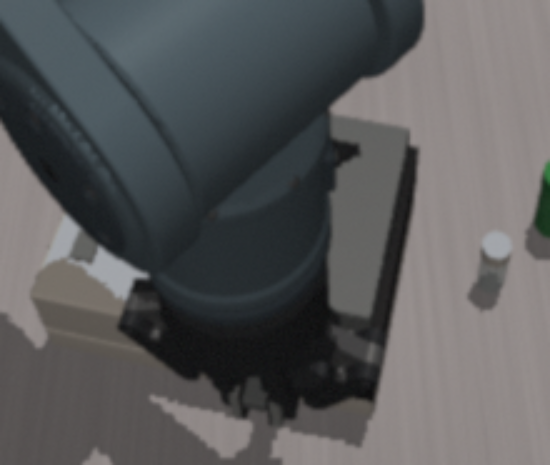

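The cover looks almost level, at about z 0.105, but the force hasn't risen, so it isn't on its stop yet. I'll ease down a little further.

Request:
{"op": "move_arm", "data": {"series": [[[0,0.5,0,0.5,0],[0,1,0,1,0],[0,1,0,1.5,0],[0,1,0,2,0],[0,1,0,2,0],[0,1,0,2.5,0],[0,1,0,2.5,0],[0,1,0,3,0],[0,1,0,3,0],[0,1,0,3,0]]]}}

```text
time_s: 8.35
eef_pos: [0.4904, -0.3471, 0.0624]
eef_rot: [0.003, 0.793, 0.61, -0.002]
wrist_force: [0.8, -10.1, 3.2]
opening: 0.151
grasp_force: 63.6
```

```bash
python3 s.py; python3 - <<'E'
from fit import *
im,d=camera("side"); P=cloud("side",d); x=[.471,-.242,-.26]
m=(P[...,2]>.09)&(P[...,2]<.125)&(d>0)
v=P[m]-[x[0],x[1],0]; c,s=np.cos(x[2]),np.sin(x[2]); L=np.c_[c*v[:,0]+s*v[:,1],-s*v[:,0]+c*v[:,1],v[:,2]]
L=L[(L[:,0]>.06)&(L[:,0]<.09)&(abs(L[:,1])<.06)]
for lo in np.arange(-.06,.06,.02):
    q=L[(L[:,1]>=lo)&(L[:,1]<lo+.02)]; print(round(lo,2),len(q),np.median(q[:,2]) if len(q) else '')
E
```

```text
y -0.15658771331088625 z 0.01137715670293181 r 0.15700048297561178 a -0.023944458470350233 [  0.79159877 -10.11133914   3.1591938 ] target z tcp .066
-0.06 220 0.10547328131422577
-0.04 230 0.10534006303481484
-0.02 242 0.10470207586962664
0.0 261 0.10440720733211416
0.02 205 0.10381063458184588
0.04 230 0.1032288606225871
```

Request:
{"op": "move_arm", "data": {"series": [[[0,-0.5,0,0.5,0],[0,-1,0,1,0],[0,-1.5,0,1.5,0],[0,-1.5,0,2,0],[0,-1.5,0,2,0],[0,-1.5,0,2.5,0],[0,-1.5,0,2.5,0],[0,-1.5,0,3,0],[0,-1.5,0,3,0],[0,-1.5,0,3,0]]]}}

```text
time_s: 9.23
eef_pos: [0.4903, -0.3474, 0.0591]
eef_rot: [0.002, 0.793, 0.61, -0.001]
wrist_force: [2.4, -6.5, 2.6]
opening: 0.151
grasp_force: 63.6
```

```bash
cat > t.py <<'E'
from fit import *
im,d=camera("side"); P=cloud("side",d); x=[.471,-.242,-.26]
m=(P[...,2]>.09)&(P[...,2]<.125)&(d>0)
v=P[m]-[x[0],x[1],0]; c,s=np.cos(x[2]),np.sin(x[2]); L=np.c_[c*v[:,0]+s*v[:,1],-s*v[:,0]+c*v[:,1],v[:,2]]
L=L[(L[:,0]>.06)&(L[:,0]<.09)&(abs(L[:,1])<.055)]
print(len(L),"slope",np.polyfit(L[:,1],L[:,2],1))
E
python3 s.py; python3 t.py
```

```text
y -0.1568890735194492 z 0.00807776660765916 r 0.15709688635730165 a -0.04503207875962997 [ 2.43207388 -6.50536221  2.58374833] target z tcp .066
1273 slope [-0.00499775  0.10329311]
```

Request:
{"op": "move_arm", "data": {"series": [[[0,0,0,0.3,0],[0,0,0,0.6,0],[0,0,0,0.9,0],[0,0,0,1.2,0],[0,0,0,1.5,0],[0,0,0,1.5,0],[0,0,0,1.5,0],[0,0,0,1.5,0],[0,0,0,1.5,0],[0,0,0,1.5,0]]]}}

```text
time_s: 10.12
eef_pos: [0.4903, -0.3474, 0.0582]
eef_rot: [0.002, 0.793, 0.61, -0.001]
wrist_force: [0.9, -4.7, 7.7]
opening: 0.152
grasp_force: 64.1
```

```bash
python3 t.py
```

```text
1268 slope [0.00079146 0.10298436]
```

Request:
{"op": "move_arm", "data": {"series": [[[0,0,0,0.3,0],[0,0,0,0.6,0],[0,0,0,0.8,0],[0,0,0,0.8,0],[0,0,0,0.8,0],[0,0,0,0.8,0],[0,0,0,0.8,0],[0,0,0,0.8,0],[0,0,0,0.8,0],[0,0,0,0.8,0]]]}}

```text
time_s: 11.0
eef_pos: [0.4903, -0.3473, 0.058]
eef_rot: [0.002, 0.792, 0.61, -0.001]
wrist_force: [-1.3, -3.4, 13.0]
opening: 0.152
grasp_force: 64.7
```

```bash
python3 t.py
```

```text
1262 slope [0.00068289 0.10295236]
```

The cover is on its stop: the force has risen to 13 N, the position has stopped changing and the slope is about 0. I'll let go and withdraw upward.

Request:
{"op": "move_arm", "data": {"series": [[[0.5,0,0,0,0],[1,0,0,0,0],[1,0,0,0,0],[1,0,0,0,0],[1,0,0,0,0],[1,0,0,0,0],[1,0,0,0,0],[1,0,0,0,0],[1,0,0,0,0],[1,0,0,-5,0]]]}}

```text
time_s: 11.88
eef_pos: [0.4897, -0.3437, 0.0602]
eef_rot: [-0.001, 0.792, 0.61, -0.0]
wrist_force: [-0.3, -0.7, -0.5]
opening: 1.005
grasp_force: 0.0
```

Request:
{"op": "move_arm", "data": {"series": [[[1,-5,0,-10,0],[1,-10,0,-25,0],[1,-10,0,-45,0],[1,-15,0,-65,0],[1,-25,0,-90,0],[1,-40,0,-115,0],[1,-60,0,-140,0],[1,-80,0,-150,0],[1,-110,0,-150,0],[1,-140,0,-150,0]]]}}

```text
time_s: 12.72
eef_pos: [0.4548, -0.4814, 0.2143]
eef_rot: [0.002, 0.792, 0.61, -0.0]
wrist_force: [0.6, -0.5, -0.1]
opening: 1.0
grasp_force: 0.0
```

Request:
{"op": "move_arm", "data": {"series": [[[1,-20,-20,0,0],[1,-40,-50,0,0],[1,-60,-80,0,0],[1,-80,-110,0,0],[1,-100,-140,0,0],[1,-110,-170,0,0],[1,-110,-200,0,0],[1,-110,-200,0,0],[1,-110,-200,0,0],[1,-110,-200,0,0]]]}}

```text
time_s: 13.55
eef_pos: [0.233, -0.5353, 0.2121]
eef_rot: [0.001, 0.793, 0.61, -0.0]
wrist_force: [-0.2, 0.7, 0.4]
opening: 1.004
grasp_force: 0.0
```

```bash
python3 t.py; python3 - <<'E'
from h import *
im,d=camera("side"); cv2.imwrite("pics/s3.png",im)
E
```

```text
1560 slope [0.00057595 0.1029941 ]
```

View pics/s3.png

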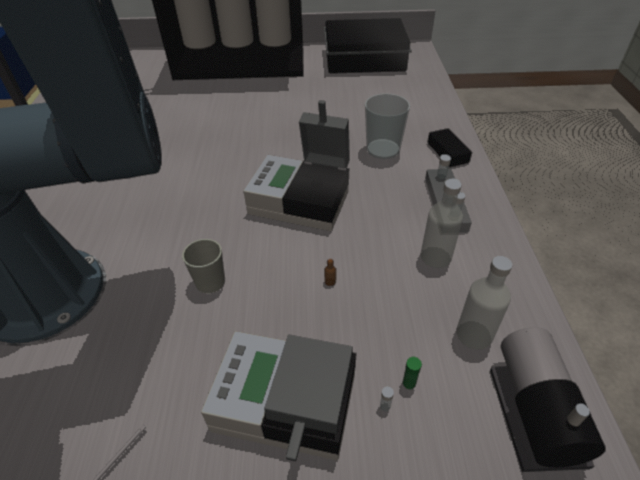

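The cover is fully shut, with its tab at (296,440). The other meter's cover is still open at (325,135), and the arm is clear of everything.

```bash
python3 -c "
from bench import order
print(order.hand_in())"
```

```text
the job is handed in; nothing more can be done
None
```

I led the cover of the meter holding the vial down by its tab until it lay fully shut on its stop, then let go and moved the arm clear. The other meter's cover is still open, and I handed the job in at about 13.6 s.

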